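# Unlatch the field case and put the water meter away

### The job

Put the yellow water meter away in the lower compartment of the grey field case: press the orange thumb pad so that the catch's foot lifts over the yellow bump, slide the bolt fully back and let the foot drop behind the bump, then swing the green flap wide open and lay the meter flat, screen up, on the compartment floor. Set it down rather than drop it, and leave the flap open and the bolt back so that the case can dry. Do not knock over the amber jar or the blue cup.

Things in the scene. Friction and masses are not known exactly. Their poses are not given: they have to be found in the camera images.
- case: Grey field case, fixed to the table: 170 mm (its x) by 347 mm (its y), deck 90 mm high. Origin: centre of its underside, on the table; z up. The half towards its -y is a closed deck that carries the bolt; the half towards its +y is the open-topped lower compartment under the green flap. All offsets below are along the case's axes.
- bolt (a joint): Slide of the steel bolt along the deck, m: 0 = shut (its 36 mm wide tongue reaches 23 mm over the flap's free edge and holds it down), grows towards the case's -y, 0.05 = fully back at its stop. The tongue clears the flap from 0.023 on. Friction about 1.5 N. With the thumb lever not pressed, its foot hits the yellow bump after about 4 mm; from 0.022 on the foot can drop behind the bump.
- thumb_lever (a joint): Sprung rocker on the bolt, rad: 0 = foot down (rest), 0.32 = pressed to its stop. Hinge along the case's x, 64 mm to the case's -y of the pad point and 3 mm below it; pressing the pad lifts the foot, 50 mm beyond the hinge. Foot clears the bump from 0.23: a fingertip against the ridge pressed 11 to 14 mm below the pad's rest height (at the pad's centre 15 to 19 mm). Takes 4 to 7 N.
- pad (a point): Centre of the top face of the orange thumb pad, on the lever, 135 mm above the table at rest and 5.5 mm to the case's +y of the case's origin when the bolt is shut. Pad 44 mm (case's x) by 40 mm (case's y), flat, with a 12 mm high ridge across its -y edge, whose face is 20 mm from this point: a finger on the pad can push the bolt back (to -y) by that ridge. Same axes as the case at rest.
- flap (a joint): Angle of the green flap, rad: 0 = shut and level (top 90 mm above the table), grows as its free edge (towards the deck, the case's -y) rises; past 1.57 it falls on open by itself, slowly, to its stop at 2.6. Below that it falls shut when let go.
- flap_handle (a point): Centre of the black T-handle's bar on the flap: bar 50 mm long along the case's x, 16 mm thick, round, on a 16 mm central stem; its centre stands 30 mm above the flap's top face. 97 mm from the hinge along the flap and 33 mm off the hinge's plane. About 2 N lifts it.
- flap_hinge (a point): Mid point of the flap's hinge line, 87 mm above the table; the line runs along the case's x, at the case's +y end. The flap is 170 mm by 146 mm, 6 mm thick.
- compartment_floor (a point): Centre of the compartment's inner floor, 6 mm above the table. Inside 158 mm (case's x) by 138 mm (case's y), walls 78 mm high above the floor. Same axes as the case.
- meter_center (a point): Centre of the yellow hand-held water meter, half-way up: 110 mm (its x) by 46 mm (its y) by 30 mm high, about 0.2 kg, lying loose on the table, screen up (its z up), somewhere right of the case.
- dose_bottle: Amber jar with white cap, 48 mm across, 85 mm high, loose, standing near the meter. Origin: centre of its underside.
- seed_cup: Blue cup, 60 mm across the rim, 70 mm high, loose, standing near the meter. Origin: centre of its underside.
- bump_top (a point): Top centre of the yellow bump: 40 mm (case's x) by 8 mm, 12 mm high, fixed on an aluminium keeper arm above the deck, near the case's -y end. At rest the lever's foot stands just to the +y of it; bolted back, to the -y of it.
Mind the look-alikes: they are no part of the job. Of the things shaped like the part that bears meter_center, the yellow one is meant.

How it is judged:
By the outcome, as a careful person would: the job done as asked, in the order asked, and still so for the second after the job is handed in, with the robot touching nothing.
It also fails if it takes over 64 s, if anything falls off the work surface, if the arm or the gripper's body presses on something with over 40 N, if the wrist force passes 120 N, or if a joint passes its speed limit or range.

### The arm

A 7-joint arm with a two-finger parallel gripper is mounted at the origin on the work surface. World frame = base frame: x ahead of the robot, y to its left, z up, the work surface at z = 0. Lengths are in m, angles in rad, forces in N, time in s.
With the tool pointing down it reaches from about 0.425 to 0.875 m from the base axis. Payload 4.7 kg.
Tool frame: the origin (TCP) lies at the very end of the fingers, on their centre line; the grasp point (between the pads) lies 19 mm behind it (ctrl.grasp_offset is the distance from the TCP to the grasp point, in m); z points along the fingers, y is the direction in which the jaws open and shut (so a half turn about z gives the same grasp; the last joint's range is limited). The gripper opens to 87 mm and grips with 3 to 60 N. Pads are 19 mm wide; open, the fingers measure 117 mm over their backs; the gripper's body (75 mm by 190 mm) begins 51 mm behind the grasp point.
Start: joints at [-1.104, 0.321, -0.07, 1.45, 0.023, 1.371, -0.057], TCP at [0.284, 0.585, 0.223] pointing down, gripper open.
Joint ranges: [-2.86, 2.86], [-0.3, 2.09], [-1.38, 1.24], [0.06, 2.45], [-1.56, 4.7], [0.09, 2.05], [-2.69, 2.69]. Speed limits (rad/s): [2.57, 2.57, 3.14, 3.14, 3.14, 3.14, 3.14].

### API

Orientations are given as a rotation vector (axis times angle).
In Python, from bench import ctrl gives the robot as it stands.
- The arm moves only by the shell command python3 -m creep 'ROWS' [FORCE]. ROWS is JSON, a list that holds one entry, the list of rows, each a list of 7 numbers: the opening, from 0 (shut) to 1 (fully open), then the shift along the tool's x, y, z in mm, then the turn, a rotation vector about the tool's x, y, z in rad. In form: [[[grip, dx, dy, dz, rx, ry, rz], ...]]. A call has 1 to 5 rows; each row is the pose to reach, as a shift and turn from the pose commanded when the call began, along the tool's axes at that moment; what a row does not reach only later rows make up. A row lasts 1/10 s, in which the tool goes at most 50 mm and 8.59 degrees, less where a joint would pass 70% of its speed; a pose out of reach is approached as far as the arm can. A call with a gripper value outside its range is refused whole. The fingers move at their own pace and stop on an object; FORCE is the grip in N (left out, the last holds). Time passes only in rows, so rows that repeat a pose let the fingers close. It gives the time, the measured TCP pose, the force and the opening at its end, in the units of the state.
- ctrl.get_state(): the state, without advancing time (a new reading comes with each control period).
- ctrl.get_image(name): name is "side" or "top"; returns the picture (400x640x3 uint8, red, green, blue); there is no depth.
- ctrl.camera_params(name): a dict with "K" (3x3 intrinsics, pixels), "k1" (the pictures are not rectified: a ray, as slopes to the right and down, at radius r is drawn at 1 + k1 r^2 times it, then the intrinsics apply), "pose" (4x4, takes a point from camera to world coordinates). Camera axes: x right, y down, z forward; pixel columns grow to the right and rows downward; lengths in m; the calibration is good to about 2 mm. A picture is of the moment at which its call begins. camera_params takes no time and is no camera call.
- ctrl.close_job(): hands the job in, once; it reports no verdict.
The state is a dict: "time": time; "joint_positions": joint angles; "qd": joint speeds; "joint_torque": joint torques, N m; "position": TCP position; "tool_rot": TCP orientation; "ft_force": force on the tool from outside, world axes, zero at the start; "torque": the same for the moment, N m; "grip_width": opening from 0.0 (shut) to 1.0 (fully open).
Only numpy, scipy, OpenCV 4.12 (cv2) and the standard library are available. Lean on these libraries where they do the work, as an engineer would, in place of code of your own. Each camera call takes 0.05 s, during which the arm holds its last target. There are 200 camera calls.

## Working session

There is one attempt and no reset: what is moved stays moved. The work goes in short steps, Python scripts to look and compute and a shell command to move; the robot and the scene stay as the last step left them, time stands still between calls to the robot, and variables do not carry over. Pictures are saved under pics/ and viewed, about 8 in all and at most 12, crops included, and the job is handed in when it is done.

```bash
ls; mkdir -p pics; python3 - <<'E'
from bench import ctrl
import cv2,numpy as np
print(ctrl.get_state())
for n in("side","top"):
    im=ctrl.get_image(n); cv2.imwrite(f"pics/{n}0.png",im[:,:,::-1]); p=ctrl.camera_params(n); print(n,p)
E
```

```text
pics
{'time': 0.0, 'joint_positions': array([-1.10388833,  0.32180836, -0.07006177,  1.45169488,  0.02261456,
        1.37080975, -0.05689225]), 'qd': array([-0.00062057, -0.00094177,  0.00017993, -0.00043618, -0.00233275,
        0.000184  , -0.0001186 ]), 'joint_torque': array([-8.55374419e-04, -4.91280127e+01, -4.04374329e-01, -3.12531495e+01,
       -6.39276300e-02,  4.36198991e-02,  1.83174243e-04]), 'position': array([0.28418475, 0.58395301, 0.22146088]), 'tool_rot': array([-7.05106907e-01, -3.06111818e+00,  2.99703591e-03]), 'ft_force': array([0.64328167, 0.15173583, 0.73899419]), 'torque': array([0.04465922, 0.03109032, 0.05098654]), 'grip_width': 0.9988655768906991}
side {'K': array([[366.60051556,   0.        , 322.83188778],
       [  0.        , 366.60051556, 200.54124175],
       [  0.        ,   0.        ,   1.        ]]), 'k1': -0.0010217815485469358, 'pose': array([[ 0.74050021, -0.42254365,  0.5226053 , -0.00735543],
       [-0.67195795, -0.45221712,  0.58649143, -0.6232711 ],
       [-0.01148716, -0.78546581, -0.61879844,  0.6541982 ],
       [ 0.        ,  0.        ,  0.        ,  1.        ]])}
top {'K': array([[393.33521819,   0.        , 330.40208752],
       [  0.        , 393.33521819, 199.16099761],
       [  0.        ,   0.        ,   1.        ]]), 'k1': -0.0009161559443784656, 'pose': array([[ 0.00389322, -0.98693309,  0.16108356,  0.31520091],
       [-0.99997735, -0.00295799,  0.00604528, -0.08879106],
       [-0.0054898 , -0.16110345, -0.98692226,  1.10181086],
       [ 0.        ,  0.        ,  0.        ,  1.        ]])}
```

View pics/top0.png

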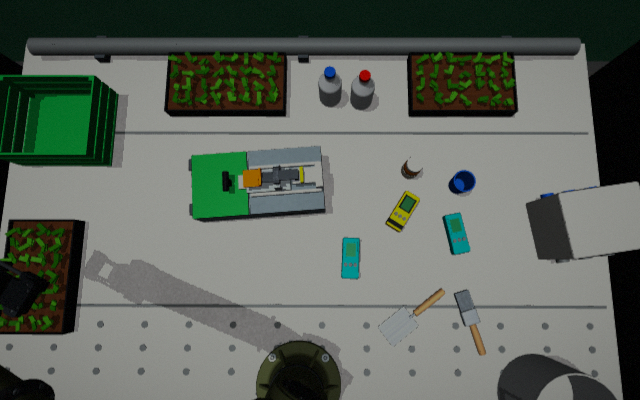

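View pics/side0.png

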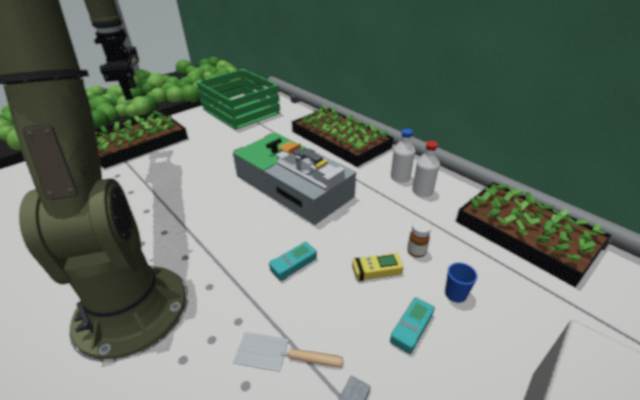

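The yellow meter is at top (403,211) / side (378,266). The two teal meters, at top (351,258) and (456,233), are look-alikes: same shape, wrong colour. I'll confirm with one enlarged crop.

```bash
cat > h.py <<'E'
from bench import ctrl
import cv2,numpy as np
from scipy.spatial.transform import Rotation as R
P={n:ctrl.camera_params(n) for n in("side","top")}
def ray(n,u,v):
    p=P[n];K=p["K"];d=np.array([(u-K[0,2])/K[0,0],(v-K[1,2])/K[1,1]])
    d=d/(1+p["k1"]*(d@d)); return p["pose"][:3,3],p["pose"][:3,:3]@np.r_[d,1]
def onz(n,u,v,z):
    o,d=ray(n,u,v); return o+d*(z-o[2])/d[2]
def proj(n,X):
    p=P[n];T=np.linalg.inv(p["pose"]);c=T[:3,:3]@np.asarray(X,float)+T[:3,3];s=c[:2]/c[2]
    s=s*(1+p["k1"]*(s@s)); return p["K"][:2,:2]@s+p["K"][:2,2]
def toolshift(X):
    "shift in tool axes (mm) from measured TCP to world X"
    s=ctrl.get_state();return R.from_rotvec(s["tool_rot"]).inv().apply(np.asarray(X)-s["position"])*1000
def shot(n,name,box=None,k=1):
    im=ctrl.get_image(n)[:,:,::-1].copy()
    if box: u0,u1,v0,v1=box; im=im[v0:v1,u0:u1]
    im=cv2.resize(im,None,fx=k,fy=k,interpolation=cv2.INTER_CUBIC); cv2.imwrite(f"pics/{name}.png",im)
E
python3 - <<'E'
from h import *
a=cv2.imread("pics/top0.png")[140:260,180:480]; a=cv2.resize(a,None,fx=2.6,fy=2.6,interpolation=cv2.INTER_CUBIC)
b=cv2.imread("pics/side0.png")[130:280,225:475];b=cv2.resize(b,None,fx=1.9,fy=1.9,interpolation=cv2.INTER_CUBIC)
c=np.zeros((a.shape[0]+b.shape[0],780,3),np.uint8);c[:a.shape[0]]=a;c[a.shape[0]:,:b.shape[1]]=b;cv2.imwrite("pics/c1.png",c);print(c.shape,a.shape)
for n in("top","side"):
    im=cv2.imread(f"pics/{n}0.png");h=cv2.cvtColor(im,cv2.COLOR_BGR2HSV)
    for nm,lo,hi in(("green",(50,150,90),(70,255,255)),("orange",(8,170,120),(18,255,255)),("yellow",(22,150,100),(34,255,255)),("blue",(108,150,60),(122,255,255))):
        m=cv2.inRange(h,lo,hi);k,l,st,ce=cv2.connectedComponentsWithStats(m)
        for i in range(1,k):
            if st[i,4]>25 and 150<ce[i,0]<500 and 120<ce[i,1]<300:
                c=cv2.findContours((l==i).astype(np.uint8),0,1)[0][0];r=cv2.minAreaRect(c)
                print(n,nm,st[i],ce[i].round(1),np.round(cv2.boxPoints(r),1).tolist())
E
```

```text
(597, 780, 3) (312, 780, 3)
top green [ 192  152   57   67 3039] [217.4 185.3] [[189.10000610351562, 155.0], [245.1999969482422, 151.5], [249.1999969482422, 214.6999969482422], [193.10000610351562, 218.1999969482422]]
top green [402 200  10  10  42] [406.1 204.6] [[401.5, 205.89999389648438], [405.29998779296875, 199.60000610351562], [411.3999938964844, 203.3000030517578], [407.6000061035156, 209.60000610351562]]
top yellow [300 166   4  16  48] [301.1 174. ] [[300.0, 181.0], [300.0, 166.0], [303.0, 166.0], [303.0, 181.0]]
top yellow [390 191  30  35 305] [403.1 209.7] [[388.8999938964844, 216.89999389648438], [405.8999938964844, 189.8000030517578], [420.0, 198.60000610351562], [403.0, 225.8000030517578]]
top yellow [387 222  14  10  34] [393.3 226.3] [[386.29998779296875, 223.10000610351562], [387.3999938964844, 221.39999389648438], [400.29998779296875, 229.5], [399.29998779296875, 231.1999969482422]]
top blue [453 170  23  22 192] [462.  181.9] [[450.6000061035156, 173.8000030517578], [470.70001220703125, 167.10000610351562], [477.3999938964844, 187.1999969482422], [457.29998779296875, 193.89999389648438]]
side yellow [364 268  37  10 192] [382.3 272.6] [[363.8999938964844, 272.6000061035156], [399.8999938964844, 267.3999938964844], [400.70001220703125, 272.6000061035156], [364.70001220703125, 277.79998779296875]]
side blue [402 129  10   8  62] [406.6 132.5] [[402.0, 129.0], [411.0, 129.0], [411.0, 136.0], [402.0, 136.0]]
side blue [447 264  29  38 814] [459.6 281.4] [[445.20001220703125, 299.5], [449.79998779296875, 262.5], [476.6000061035156, 265.79998779296875], [472.0, 302.8999938964844]]
```

View pics/c1.png

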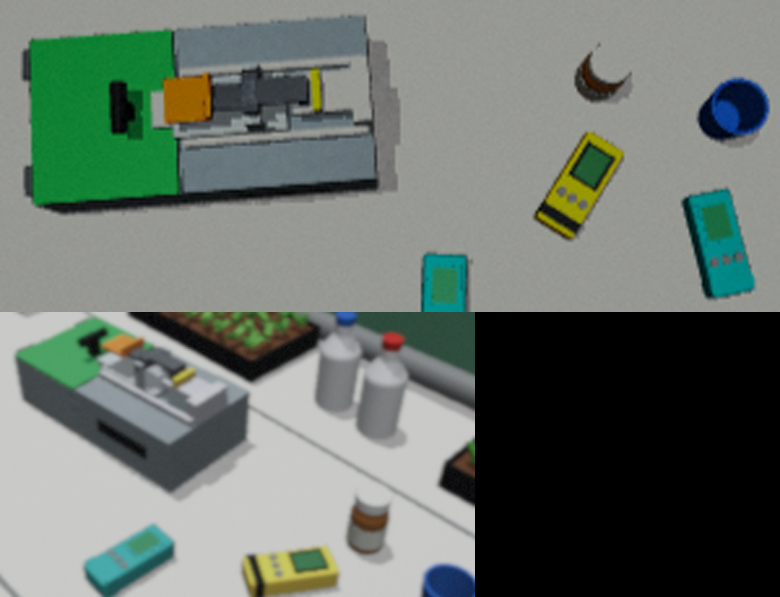

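The crop confirms the yellow meter at top (403,211), with the amber jar just ahead of it at (412,168). The pad is at top (252,178), the handle bar at (226,181) and the bump at (301,175). Next I'll fit the poses.

```bash
cat > fit.py <<'E'
from h import *
from scipy.optimize import least_squares
c=lambda x,y:((x+.5)/2.6+179.5,(y+.5)/2.6+139.5)
H=.17/2;L=.347/2
obs=[((-H,L,.09),c(36,204)),((H,L,.09),c(32,40)),((H,-L,.09),c(364,16)),((-H,-L,.09),c(377,190)),
 ((0,.0055,.135),c(188,99)),((0,L-.097,.12),c(119,107))]
def W(p,X): return R.from_euler('z',p[2]).apply(X)+[p[0],p[1],0]
f=lambda p:np.concatenate([proj("top",W(p,X))-o for X,o in obs])
r=least_squares(f,[.5,.15,0]);print("case",r.x,r.fun.round(1))
m=[c(588,132),c(623,150),c(570,238),c(536,217)]
q=np.array([onz("top",*a,.03) for a in m]);print("meter top corners",q.round(4).tolist(),q.mean(0))
print("long axis",np.degrees(np.arctan2(*( (q[0]+q[1]-q[2]-q[3])[[1,0]]))),[np.linalg.norm(q[i]-q[(i+1)%4]).round(4) for i in range(4)])
p=r.x
print("yellow side ctr",onz("side",378,266,.03), "jar top",onz("top",412,162,.085),"jar side",onz("side",420,253,0))
for n,X in dict(pad=(0,.0055,.135),ridge=(0,.0055-.02,.147),handle=(0,L-.097,.12),hinge=(0,L,.087),floor=(0,L-.006-.069,.006)).items(): print(n,W(p,X).round(4),"side px",proj("side",W(p,X)).round(0), "top px",proj("top",W(p,X)).round(0))
E
python3 fit.py
```

```text
case [0.52510705 0.10905276 0.06306378] [-1.9  0.  -0.5 -0.3  2.   1.2  0.6 -2.5 -0.   0.8 -0.1  0.7]
meter top corners [[0.5152, -0.291, 0.03], [0.4958, -0.3276, 0.03], [0.4022, -0.2691, 0.03], [0.4242, -0.2339, 0.03]] [ 0.45935857 -0.28039749  0.03      ]
long axis -32.03357408685347 [np.float64(0.0414), np.float64(0.1104), np.float64(0.0414), np.float64(0.1074)]
yellow side ctr [ 0.45095228 -0.29129802  0.03      ] jar top [ 0.58187059 -0.29901367  0.085     ] jar side [ 0.57928431 -0.31708308  0.        ]
pad [0.5248 0.1145 0.135 ] side px [289. 147.] top px [252. 179.]
ridge [0.526  0.0946 0.147 ] side px [293. 146.] top px [259. 177.]
handle [0.5203 0.1854 0.12  ] side px [273. 143.] top px [225. 182.]
hinge [0.5142 0.2822 0.087 ] side px [254. 142.] top px [192. 186.]
floor [0.5189 0.2074 0.006 ] side px [272. 173.] top px [228. 190.]
```

```bash
cat >> h.py <<'E'
CASE=np.array([.5251,.1091,.0631])
def W(X,p=CASE): return R.from_euler('z',p[2]).apply(X)+[p[0],p[1],0]
def C(X,p=CASE): return R.from_euler('z',-p[2]).apply(np.asarray(X)-[p[0],p[1],0])
def goal(X,ydeg=None,tilt=0):
    "print shift(mm) & turn to world X, tool down with tool y at azimuth ydeg (tilt about case x, + leans body to case +y)"
    s=ctrl.get_state();R0=R.from_rotvec(s["tool_rot"]);t=R0.inv().apply(np.asarray(X)-s["position"])*1000
    out=[t.round(1)]
    if ydeg is not None:
        a=np.radians(ydeg);y=np.array([np.cos(a),np.sin(a),0]);z=np.array([0,0,-1.]);G=R.from_matrix(np.c_[np.cross(y,z),y,z])
        cx=R.from_euler('z',CASE[2]).apply([1,0,0]);G=R.from_rotvec(-cx*tilt)*G
        out.append((R0.inv()*G).as_rotvec().round(3))
    print(*out)
def st():
    s=ctrl.get_state();print("t",round(s["time"],2),"pos",s["position"].round(4),"case",C(s["position"]).round(4),"F",s["ft_force"].round(1),"grip",round(s["grip_width"],3),"q",s["joint_positions"].round(2))
E
python3 - <<'E'
from h import *
goal(W([0,.003,.17]),3.6); goal(W([0,.003,.17]),183.6)
E
```

```text
[-422.9 -319.    52.1] [-2.000e-03  1.000e-03  1.055e+00]
[-422.9 -319.    52.1] [-1.000e-03 -2.000e-03 -2.086e+00]
```

```bash
python3 -m creep '[[[0,-42,-32,0,0,0,0.1],[0,-80,-60,0,0,0,0.22],[0,-120,-90,0,0,0,0.34],[0,-160,-120,0,0,0,0.46],[0,-200,-150,0,0,0,0.58]]]' 20; python3 -m creep '[[[0,0,0,0,0,0,0.1],[0,0,0,0,0,0,0.1]]]'; python3 - <<'E'
from h import *
st(); goal(W([0,.003,.17]),3.6)
E
```

```text
time: 0.6
position: [0.3991, 0.36, 0.2222]
tool_rot: [-1.558, -2.728, 0.001]
ft_force: [1.1, -0.2, -0.3]
grip_width: 0.629
time: 0.8
position: [0.3994, 0.3606, 0.2225]
tool_rot: [-1.691, -2.648, -0.0]
ft_force: [-0.4, 0.7, -0.2]
grip_width: 0.447
t 0.8 pos [0.3994 0.3606 0.2225] case [-0.1096  0.2589  0.2225] F [-0.4  0.7 -0.2] grip 0.447 q [-0.9   0.08  0.12  1.73 -0.01  1.33 -0.34]
[-278.3    9.3   52.4] [-0.    -0.     0.371]
```

```bash
python3 -m creep '[[[0,-48,2,0,0,0,0.1],[0,-96,4,0,0,0,0.2],[0,-144,5,10,0,0,0.3],[0,-192,7,20,0,0,0.37],[0,-240,8,30,0,0,0.37]]]'; python3 -m creep '[[[0,-26,12,15,0,0,0],[0,-26,12,15,0,0,0],[0,-26,12,15,0,0,0]]]'; python3 - <<'E'
from h import *
st(); goal(W([0,.003,.135]),3.6)
shot("side","s1",(220,380,80,200),5)
E
```

```text
time: 1.3
position: [0.5079, 0.1485, 0.1922]
tool_rot: [-2.139, -2.301, -0.001]
ft_force: [1.3, -0.2, 0.0]
grip_width: 0.028
time: 1.6
position: [0.5209, 0.1244, 0.1769]
tool_rot: [-2.141, -2.298, 0.001]
ft_force: [-0.3, 1.1, 0.3]
grip_width: 0.005
t 1.6 pos [0.5209 0.1244 0.1769] case [-0.0033  0.0155  0.1769] F [-0.3  1.1  0.3] grip 0.005 q [-0.62  0.11  0.37  1.81 -0.04  1.24 -0.18]
[-12.6   3.2  41.9] [-0.002 -0.     0.008]
```

View pics/s1.png

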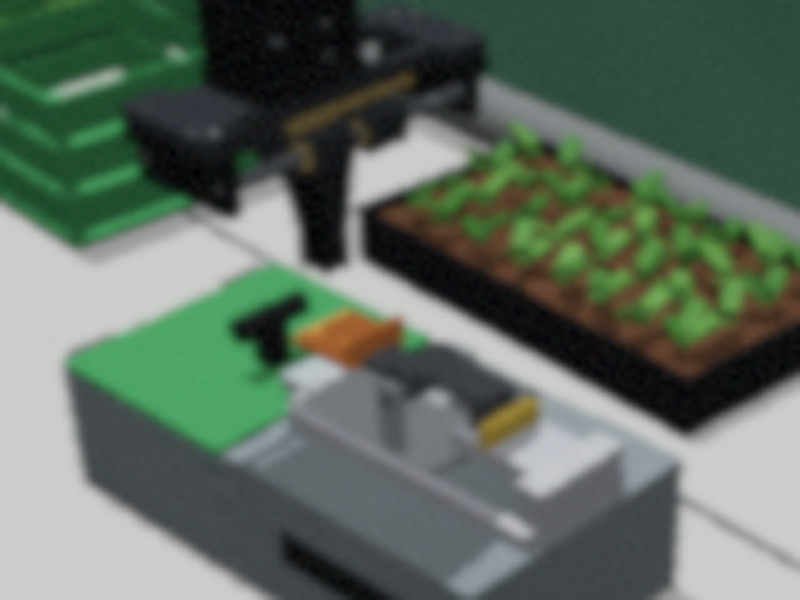

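Crop shows the closed fingertips at about (325,262), above the pad at (350,335), with the ridge at its right edge (388,325). I'll descend to contact.

```bash
python3 -m creep '[[[0,-13,3,20,0,0,0],[0,-13,3,36,0,0,0],[0,-13,3,38,0,0,0],[0,-13,3,38,0,0,0]]]'; python3 -m creep '[[[0,0,0,3,0,0,0],[0,0,0,3,0,0,0]]]'; python3 -m creep '[[[0,0,0,3,0,0,0],[0,0,0,3,0,0,0]]]';python3 -m creep '[[[0,0,0,3,0,0,0],[0,0,0,3,0,0,0]]]'; python3 - <<'E'
from h import *
st()
E
```

```text
time: 2.05
position: [0.5248, 0.1124, 0.1398]
tool_rot: [-2.14, -2.299, -0.0]
ft_force: [0.2, 1.1, 0.0]
grip_width: 0.006
time: 2.25
position: [0.5255, 0.1112, 0.1372]
tool_rot: [2.143, 2.297, 0.002]
ft_force: [-0.0, -0.1, -0.7]
grip_width: 0.005
time: 2.45
position: [0.5259, 0.1109, 0.1345]
tool_rot: [2.144, 2.296, 0.003]
ft_force: [-1.3, 1.7, 5.1]
grip_width: 0.006
time: 2.65
position: [0.526, 0.1109, 0.1316]
tool_rot: [2.144, 2.296, 0.003]
ft_force: [-1.2, 0.7, 6.6]
grip_width: 0.007
t 2.65 pos [0.526  0.1109 0.1316] case [0.001  0.0018 0.1316] F [-1.2  0.7  6.6] grip 0.007 q [-0.6   0.15  0.38  1.86 -0.06  1.14 -0.14]
```

```bash
python3 -m creep '[[[0,0,0,5,0,0,0],[0,-2,0,9,0,0,0],[0,-4,0,9,0,0,0],[0,-6,0,9,0,0,0],[0,-6,0,9,0,0,0]]]'; python3 - <<'E'
from h import *
st()
shot("side","s2",(240,340,110,185),8)
E
```

```text
time: 3.15
position: [0.5266, 0.1048, 0.1232]
tool_rot: [2.144, 2.295, 0.004]
ft_force: [-1.4, 0.4, 7.6]
grip_width: 0.007
t 3.15 pos [0.5266 0.1048 0.1232] case [ 0.0012 -0.0044  0.1232] F [-1.4  0.4  7.6] grip 0.007 q [-0.59  0.15  0.38  1.87 -0.06  1.12 -0.12]
```

View pics/s2.png

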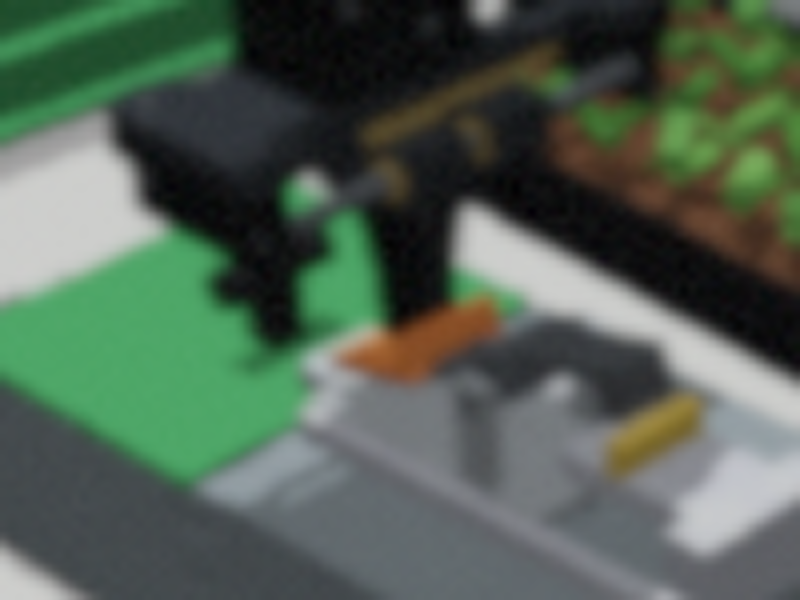

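The picture shows the pad pressed and the foot end (650,360) raised above the bump (655,430). I'll slide the bolt back.

```bash
python3 -m creep '[[[0,-3,0,1,0,0,0],[0,-7,0,1,0,0,0],[0,-11,0,1,0,0,0],[0,-15,0,1,0,0,0],[0,-19,0,1,0,0,0]]]';  python3 - <<'E'
from h import *
st()
E
python3 -m creep '[[[0,-6,0,0,0,0,0],[0,-12,0,0,0,0,0],[0,-18,0,0,0,0,0],[0,-24,0,0,0,0,0],[0,-30,0,0,0,0,0]]]';  python3 - <<'E'
from h import *
st()
E
```

```text
time: 3.7
position: [0.5281, 0.0862, 0.1223]
tool_rot: [2.144, 2.296, 0.005]
ft_force: [-1.2, 1.6, 7.6]
grip_width: 0.006
t 3.7 pos [0.5281 0.0862 0.1223] case [ 0.0015 -0.023   0.1223] F [-1.2  1.6  7.6] grip 0.006 q [-0.57  0.15  0.39  1.88 -0.07  1.12 -0.09]
time: 4.2
position: [0.5301, 0.06, 0.1225]
tool_rot: [-2.141, -2.295, -0.012]
ft_force: [-1.7, 15.7, 7.2]
grip_width: 0.006
t 4.2 pos [0.5301 0.06   0.1225] case [ 0.0019 -0.0493  0.1225] F [-1.7 15.7  7.2] grip 0.006 q [-0.54  0.15  0.41  1.88 -0.07  1.12 -0.03]
```

```bash
python3 -m creep '[[[0,-3,0,0,0,0,0],[0,-5,0,0,0,0,0],[0,-5,0,0,0,0,0]]]';  python3 - <<'E'
from h import *
st()
shot("top","t2",(180,340,130,230),5)
E
```

```text
time: 4.5
position: [0.5301, 0.0599, 0.1225]
tool_rot: [-2.134, -2.297, -0.017]
ft_force: [-1.8, 16.2, 7.3]
grip_width: 0.008
t 4.5 pos [0.5301 0.0599 0.1225] case [ 0.0019 -0.0494  0.1225] F [-1.8 16.2  7.3] grip 0.008 q [-0.54  0.15  0.41  1.88 -0.08  1.12 -0.02]
```

View pics/t2.png

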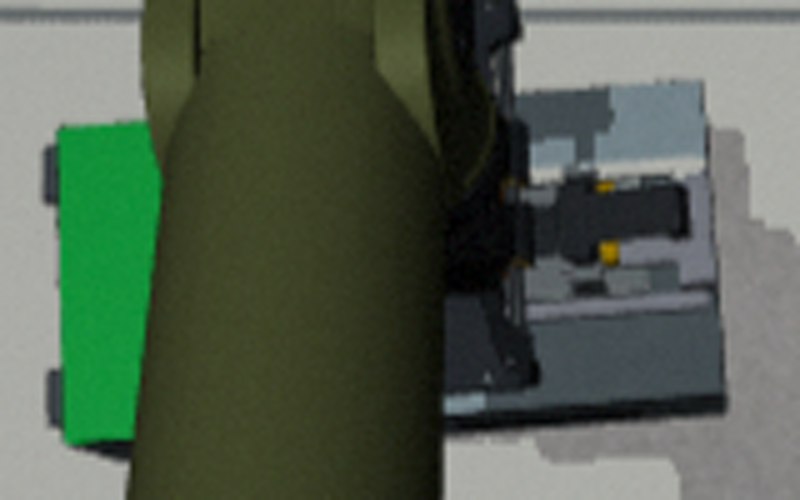

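Bolt is at its stop: the TCP no longer advances, and the foot end (685,210) is well beyond the bump (608,~215). I'll release the pad and go over the handle.

```bash
python3 -m creep '[[[0,5,0,-3,0,0,0],[0,6,0,-10,0,0,0],[0,8,0,-30,0,0,0],[0,10,0,-60,0,0,0],[0,10,0,-70,0,0,0]]]'; python3 -m creep '[[[0.6,30,0,0,0,0,-0.14],[0.6,60,0,0,0,0,-0.28],[0.6,90,-10,0,0,0,-0.42],[0.6,110,-15,0,0,0,-0.56],[0.6,115,-18,0,0,0,-0.7]]]';python3 -m creep '[[[0.6,0,0,0,0,0,-0.14],[0.6,0,0,0,0,0,-0.28],[0.6,0,0,0,0,0,-0.42],[0.6,0,0,0,0,0,-0.56],[0.6,0,0,0,0,0,-0.7]]]'; python3 - <<'E'
from h import *
st()
goal(W([-.018,.0765,.14]),93.6)
shot("side","s3",(220,380,80,200),5)
E
```

```text
time: 5.05
position: [0.5301, 0.0608, 0.1933]
tool_rot: [2.143, 2.294, 0.006]
ft_force: [0.6, 0.3, -0.3]
grip_width: 0.004
time: 5.55
position: [0.5015, 0.1769, 0.1897]
tool_rot: [-1.212, -2.897, 0.0]
ft_force: [0.6, -0.0, -0.2]
grip_width: 0.376
time: 6.05
position: [0.5026, 0.1735, 0.1898]
tool_rot: [-0.153, -3.137, 0.001]
ft_force: [0.2, 0.2, -0.0]
grip_width: 0.601
t 6.05 pos [0.5026 0.1735 0.1898] case [-0.0184  0.0657  0.1898] F [ 0.2  0.2 -0. ] grip 0.601 q [-0.62  0.09  0.25  1.8  -0.02  1.26  1.11]
[ 1.3 10.8 49.8] [-0.001 -0.001 -0.16 ]
```

View pics/s3.png

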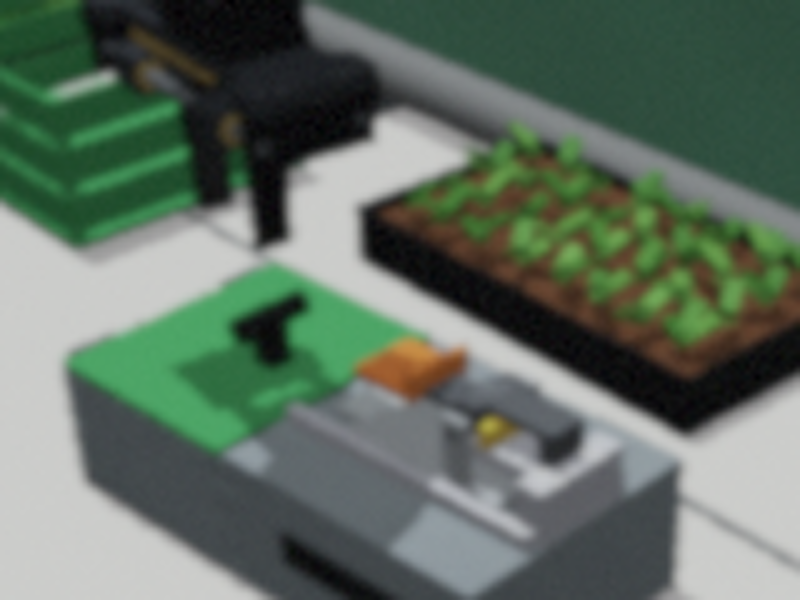

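Bolt is back: the foot (560,430) sits behind the bump (493,430), the flap edge is free, and the handle bar centre is at (270,315), as predicted. I'll descend and grip its near arm.

```bash
python3 -m creep '[[[0.6,1,11,20,0,0,-0.12],[0.6,1,11,50,0,0,-0.16],[0.6,1,11,75,0,0,-0.16],[0.6,1,11,80,0,0,-0.16],[0.6,1,11,81,0,0,-0.16]]]'; python3 -m creep '[[[0,0,0,0,0,0,0],[0,0,0,0,0,0,0],[0,0,0,0,0,0,0],[0,0,0,0,0,0,0],[0,0,0,0,0,0,0]]]' 25; python3 - <<'E'
from h import *
st()
goal(W([-.018,.0765,.108]),93.6)
# arc plan: waypoints in current tool frame (bar relative), tilt
s=ctrl.get_state();R0=R.from_rotvec(s["tool_rot"]);b0=W([-.018,.0765,.12]);h=np.array([0,.1735,.087])
cx=R.from_euler('z',CASE[2]).apply([1,0,0])
rel=R0.inv().apply(b0-s["position"])  # bar centre in tool frame
for th in np.arange(0,1.95,.1):
    tl=max(0,min(th,1.9))*.5
    v=np.array([0,-.097,.033]);v=R.from_rotvec([-th,0,0]).apply(v)
    b=W(np.array([-.018,h[1]+v[1],h[2]+v[2]]))
    Rt=R.from_rotvec(-cx*tl)*R0
    t=b-Rt.apply(rel)
    print(round(th,2),"bar",C(b).round(3),(R0.inv().apply(t-s["position"])*1000).round(0),(R0.inv()*Rt).as_rotvec().round(3))
E
```

```text
time: 6.6
position: [0.5025, 0.1845, 0.1088]
tool_rot: [0.087, -3.139, 0.001]
ft_force: [-0.2, -0.6, 0.0]
grip_width: 0.602
time: 7.1
position: [0.5032, 0.1851, 0.11]
tool_rot: [-0.09, 3.14, 0.001]
ft_force: [-0.8, -0.2, -0.0]
grip_width: 0.233
t 7.1 pos [0.5032 0.1851 0.11  ] case [-0.017   0.0772  0.11  ] F [-0.8 -0.2 -0. ] grip 0.233 q [-0.62  0.17  0.24  1.88 -0.04  1.1   1.26]
[ 1.  -0.7  2. ] [ 0.     0.001 -0.006]
0.0 bar [-0.018  0.076  0.12 ] [0. 0. 0.] [ 0. -0.  0.]
0.1 bar [-0.018  0.08   0.13 ] [ 0.  3. -9.] [ 0.05 -0.   -0.  ]
0.2 bar [-0.018  0.085  0.139] [  0.   7. -19.] [ 0.1   -0.001 -0.   ]
0.3 bar [-0.018  0.091  0.147] [  0.  13. -27.] [ 0.15  -0.001 -0.   ]
0.4 bar [-0.018  0.097  0.155] [  0.  19. -35.] [ 0.2   -0.001 -0.   ]
0.5 bar [-0.018  0.104  0.162] [  0.  25. -43.] [ 0.25  -0.001 -0.   ]
0.6 bar [-0.018  0.112  0.169] [  0.  33. -49.] [ 0.3   -0.002 -0.   ]
0.7 bar [-0.018  0.121  0.175] [  0.  41. -55.] [ 0.35  -0.002 -0.   ]
0.8 bar [-0.018  0.13   0.18 ] [  0.  49. -60.] [ 0.4   -0.002 -0.   ]
0.9 bar [-0.018  0.139  0.183] [  0.  58. -64.] [ 0.45  -0.003 -0.   ]
1.0 bar [-0.018  0.149  0.186] [  0.  68. -67.] [ 0.5   -0.003 -0.   ]
1.1 bar [-0.018  0.159  0.188] [  0.  77. -70.] [ 0.55  -0.003 -0.   ]
1.2 bar [-0.018  0.169  0.189] [  0.  87. -71.] [ 0.6   -0.004 -0.   ]
1.3 bar [-0.018  0.179  0.189] [  1.  97. -71.] [ 0.65  -0.004 -0.   ]
1.4 bar [-0.018  0.19   0.188] [  1. 106. -70.] [ 0.7   -0.004 -0.001]
1.5 bar [-0.018  0.2    0.186] [  1. 116. -68.] [ 0.75  -0.004 -0.001]
1.6 bar [-0.018  0.209  0.183] [  1. 125. -65.] [ 0.8   -0.005 -0.001]
1.7 bar [-0.018  0.219  0.179] [  1. 134. -62.] [ 0.85  -0.005 -0.001]
1.8 bar [-0.018  0.228  0.174] [  1. 143. -57.] [ 0.9   -0.005 -0.001]
1.9 bar [-0.018  0.236  0.168] [  1. 151. -52.] [ 0.95  -0.006 -0.001]
```

```bash
python3 -m creep '[[[0,0,0,0,0,0,0],[0,0,0,0,0,0,0],[0,0,0,0,0,0,0]]]'; cat > arc.py <<'E'
from h import *
s=ctrl.get_state();R0=R.from_rotvec(s["tool_rot"])
cx=R.from_euler('z',CASE[2]).apply([1,0,0])
rel=np.array([0,0,-.010])
def pose(th,k=.5):
    v=R.from_rotvec([-th,0,0]).apply([0,-.097,.033]);Rt=R.from_rotvec(-cx*th*k)
    a=93.6*np.pi/180;y=np.array([np.cos(a),np.sin(a),0]);z=np.array([0,0,-1.]);G=Rt*R.from_matrix(np.c_[np.cross(y,z),y,z])
    return W(np.array([-.018,.1735+v[1],.087+v[2]]))+G.apply(-rel),G
if __name__=="__main__":
  for a in(0,.5,1.,1.5):
    p0,G0=pose(a)
    for th in a+np.arange(.1,.51,.1):
        p,G=pose(th);print(round(th,2),(G0.inv().apply(p-p0)*1000).round(0),(G0.inv()*G).as_rotvec().round(2))
E
python3 arc.py
```

```text
time: 7.4
position: [0.5033, 0.1838, 0.1099]
tool_rot: [-0.089, 3.14, -0.002]
ft_force: [-0.8, -4.3, 4.2]
grip_width: 0.177
0.1 [  0.   3. -10.] [ 0.05 -0.    0.  ]
0.2 [  0.   7. -19.] [ 0.1 -0.   0. ]
0.3 [  0.  13. -27.] [ 0.15 -0.    0.  ]
0.4 [  0.  19. -35.] [ 0.2 -0.   0. ]
0.5 [  0.  25. -43.] [ 0.25 -0.    0.  ]
0.6 [ 0.  6. -8.] [ 0.05 -0.   -0.  ]
0.7 [  0.  12. -16.] [ 0.1 -0.  -0. ]
0.8 [  0.  19. -23.] [ 0.15 -0.   -0.  ]
0.9 [  0.  27. -29.] [ 0.2 -0.  -0. ]
1.0 [  0.  35. -35.] [ 0.25 -0.   -0.  ]
1.1 [ 0.  7. -7.] [ 0.05 -0.    0.  ]
1.2 [  0.  15. -12.] [ 0.1 -0.  -0. ]
1.3 [  0.  24. -17.] [ 0.15 -0.   -0.  ]
1.4 [  0.  33. -21.] [ 0.2 -0.   0. ]
1.5 [  0.  42. -24.] [ 0.25 -0.   -0.  ]
1.6 [ 0.  9. -4.] [ 0.05 -0.   -0.  ]
1.7 [ 0. 18. -8.] [ 0.1 -0.   0. ]
1.8 [  0.  27. -10.] [ 0.15 -0.    0.  ]
1.9 [  0.  37. -12.] [ 0.2 -0.  -0. ]
2.0 [  0.  47. -13.] [ 0.25 -0.    0.  ]
```

```bash
python3 -m creep '[[[0,0,3,-10,0.05,0,0],[0,0,7,-19,0.1,0,0],[0,0,13,-27,0.15,0,0],[0,0,19,-35,0.2,0,0],[0,0,25,-43,0.25,0,0]]]'; python3 - <<'E'
from arc import *
st(); p,G=pose(.5); print(C(p))
E
```

```text
time: 7.9
position: [0.5014, 0.2072, 0.1524]
tool_rot: [-0.086, 3.109, -0.401]
ft_force: [-0.2, -5.1, -2.1]
grip_width: 0.174
t 7.9 pos [0.5014 0.2072 0.1524] case [-0.0175  0.0994  0.1524] F [-0.2 -5.1 -2.1] grip 0.174 q [-0.76  0.23  0.2   1.74  0.18  1.31  1.  ]
[-0.018       0.10172149  0.15277538]
```

```bash
python3 -m creep '[[[0,0,6,-8,0.05,0,0],[0,0,12,-16,0.1,0,0],[0,0,19,-23,0.15,0,0],[0,0,27,-29,0.2,0,0],[0,0,35,-35,0.25,0,0]]]'; python3 -m creep '[[[0,0,7,-7,0.05,0,0],[0,0,15,-12,0.1,0,0],[0,0,24,-17,0.15,0,0]]]'; python3 - <<'E'
from arc import *
st(); p,G=pose(1.3); print(C(p)); shot("side","s4",(200,360,60,180),5)
E
```

```text
time: 8.4
position: [0.4981, 0.2489, 0.1795]
tool_rot: [-0.081, 3.029, -0.788]
ft_force: [-4.4, -8.5, 8.2]
grip_width: 0.177
time: 8.7
position: [0.4958, 0.2791, 0.1847]
tool_rot: [-0.078, 2.958, -1.012]
ft_force: [-7.4, -4.6, 15.4]
grip_width: 0.176
t 8.7 pos [0.4958 0.2791 0.1847] case [-0.0185  0.1715  0.1847] F [-7.4 -4.6 15.4] grip 0.176 q [-0.97  0.49  0.17  1.46  0.39  1.67  0.77]
[-0.018       0.17329817  0.18133177]
```

View pics/s4.png

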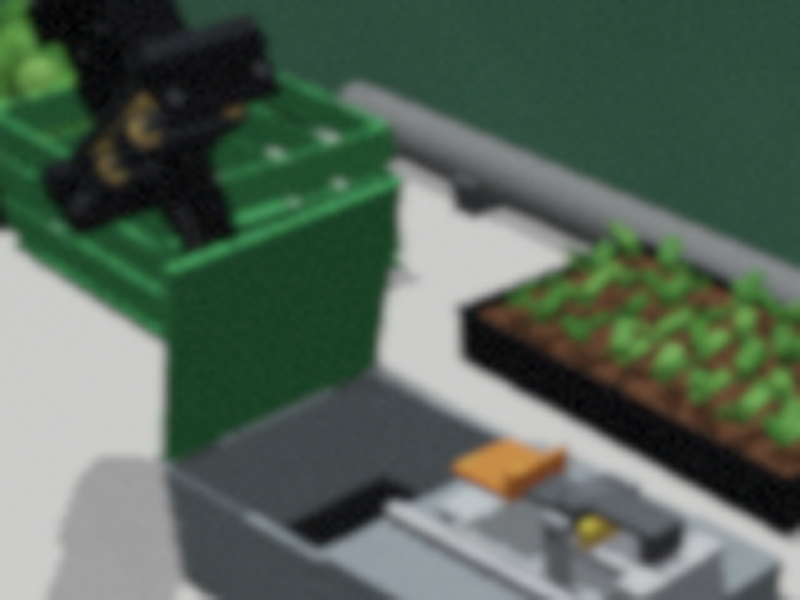

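Flap is at about 75°, gripped by the handle, with the compartment open below. I'll carry it past vertical.

```bash
python3 -m creep '[[[0,0,8,-7,0.05,0,0],[0,0,17,-12,0.1,0,0],[0,0,26,-15,0.15,0,0],[0,0,35,-18,0.2,0,0],[0,0,44,-19,0.25,0,0]]]'; python3 - <<'E'
from arc import *
st(); p,G=pose(1.8); print(C(p)); goal(p)
E
```

```text
time: 9.25
position: [0.4915, 0.3295, 0.1721]
tool_rot: [-0.08, 2.806, -1.362]
ft_force: [-8.5, 2.5, 14.1]
grip_width: 0.171
t 9.25 pos [0.4915 0.3295 0.1721] case [-0.0196  0.222   0.1721] F [-8.5  2.5 14.1] grip 0.171 q [-1.06  0.72  0.18  1.26  0.46  1.86  0.72]
[-0.018       0.21984231  0.16774945]
[-1.6  2.1  4.4]
```

```bash
python3 -m creep '[[[0.6,0,0,0,0,0,0],[0.6,0,0,0,0,0,0],[0.6,0,0,-10,0,0,0],[0.6,0,0,-40,0,0,0],[0.6,0,0,-90,0,0,0]]]'; python3 -m creep '[[[0.6,0,0,-20,-0.1,0,0],[0.6,0,-30,-40,-0.25,0,0],[0.6,0,-60,-60,-0.4,0,0],[0.6,0,-80,-70,-0.55,0,0],[0.6,0,-80,-70,-0.7,0,0]]]';  python3 - <<'E'
from arc import *
st(); shot("side","s5",(180,380,40,190),4)
E
```

```text
time: 9.75
position: [0.4908, 0.3971, 0.2246]
tool_rot: [-0.079, 2.807, -1.361]
ft_force: [1.1, 0.7, 0.7]
grip_width: 0.538
time: 10.25
position: [0.4917, 0.4054, 0.3378]
tool_rot: [-0.088, 3.114, -0.291]
ft_force: [0.7, 0.2, -0.2]
grip_width: 0.602
t 10.25 pos [0.4917 0.4054 0.3378] case [-0.0146  0.2978  0.3378] F [ 0.7  0.2 -0.2] grip 0.602 q [-0.89  0.36  0.11  1.19  0.11  1.71  0.85]
```

View pics/s5.png

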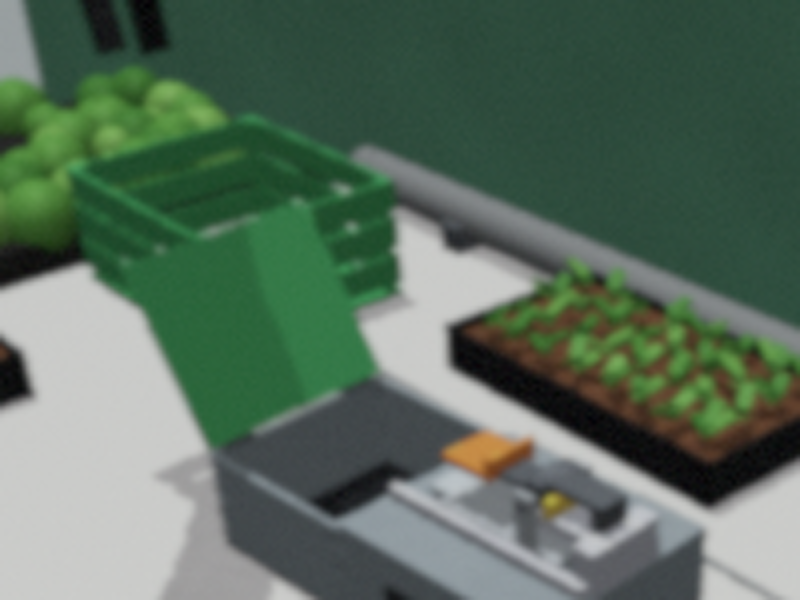

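The flap is falling open by itself and the bolt is still back. Next I'll refine the meter pose and work out the transit.

```bash
cat > mfit.py <<'E'
from h import *
from scipy.optimize import minimize
def mask(n,c,im=None):
    im=cv2.imread(f"pics/{n}0.png") if im is None else im
    h=cv2.cvtColor(im,cv2.COLOR_BGR2HSV);m=cv2.inRange(h,(19,110,30),(38,255,255))
    b=np.zeros_like(m);cv2.circle(b,c,30,255,-1);m&=b
    hull=cv2.convexHull(cv2.findNonZero(m));o=np.zeros_like(m);cv2.fillPoly(o,[hull],255);return o
M={n:cv2.resize(mask(n,c),None,fx=4,fy=4,interpolation=0)>0 for n,c in(("top",(403,211)),("side",(378,266)))}
B=np.array([[a,b,c] for a in(-.055,.055) for b in(-.023,.023) for c in(0,.03)])
def cost(p,ns=("top","side")):
    t=0
    for n in ns:
        X=R.from_euler('z',p[2]).apply(B)+[p[0],p[1],0]
        q=np.array([(proj(n,x)+.5)*4-.5 for x in X]);o=np.zeros(M[n].shape,np.uint8)
        cv2.fillPoly(o,[cv2.convexHull(np.round(q).astype(np.int32))],1);o=o>0
        t+=1-(o&M[n]).sum()/(o|M[n]).sum()
    return t
for ns in(("top","side"),("top",),("side",)):
    r=minimize(cost,[.459,-.28,np.radians(-32)],args=(ns,),method="Nelder-Mead",options=dict(initial_simplex=[[.459,-.28,-.56],[.465,-.28,-.56],[.459,-.287,-.56],[.459,-.28,-.46]]))
    print(ns,r.x.round(4),np.degrees(r.x[2]).round(1),r.fun)
E
python3 mfit.py; python3 - <<'E'
from h import *
st(); goal([.459,-.283,.15],58)
print("cup",onz("top",464,182,.07))
E
```

```text
('top', 'side') [ 0.4607 -0.282  -0.5818] -33.3 0.2508940797606146
('top',) [ 0.4606 -0.2822 -0.5756] -33.0 0.05414551607445006
('side',) [ 0.4623 -0.2806 -0.559 ] -32.0 0.1917914701767114
t 10.3 pos [0.4938 0.3993 0.3391] case [-0.0129  0.2916  0.3391] F [ 2.6 -5.8  3.6] grip 0.599 q [-0.88  0.35  0.11  1.2   0.11  1.71  0.85]
[  69.6 -634.   309.4] [-0.175  0.065  0.604]
cup [ 0.5311465  -0.43930301  0.07      ]
```

```bash
python3 -m creep '[[[0.8,2,-47,8,-0.1,0.03,0],[0.8,4,-94,16,-0.175,0.065,0.1],[0.8,6,-141,24,-0.175,0.065,0.2],[0.8,8,-188,33,-0.175,0.065,0.3],[0.8,10,-235,42,-0.175,0.065,0.4]]]'; python3 - <<'E'
from h import *
st(); goal([.4608,-.282,.15],57)
E
```

```text
time: 10.8
position: [0.4939, 0.1633, 0.3372]
tool_rot: [-0.543, -3.07, 0.035]
ft_force: [0.3, -0.8, 1.1]
grip_width: 0.793
t 10.8 pos [0.4939 0.1633 0.3372] case [-0.0277  0.0561  0.3372] F [ 0.3 -0.8  1.1] grip 0.793 q [-0.63  0.03  0.26  1.56 -0.    1.58  0.85]
[-125.5 -424.6  196. ] [-0.028 -0.017  0.226]
```

```bash
python3 -m creep '[[[0.8,-14,-45,0,-0.02,-0.01,0.1],[0.8,-28,-90,0,-0.028,-0.017,0.226],[0.8,-42,-135,10,-0.028,-0.017,0.226],[0.8,-55,-180,20,-0.028,-0.017,0.226],[0.8,-68,-225,30,-0.028,-0.017,0.226]]]'; python3 - <<'E'
from h import *
st(); goal([.4608,-.282,.15],57)
E
```

```text
time: 11.3
position: [0.4808, -0.0716, 0.3117]
tool_rot: [0.885, 3.014, -0.001]
ft_force: [0.7, 0.1, 0.2]
grip_width: 0.8
t 11.3 pos [ 0.4808 -0.0716  0.3117] case [-0.0556 -0.1775  0.3117] F [0.7 0.1 0.2] grip 0.8 q [-0.42 -0.08  0.48  1.71  0.04  1.5   1.06]
[ -96.9 -187.8  161.8] [-0.     0.001  0.004]
```

```bash
python3 -m creep '[[[0.8,-20,-38,20,0,0,0],[0.8,-40,-76,40,0,0,0],[0.8,-60,-114,70,0,0,0],[0.8,-80,-152,100,0,0,0],[0.8,-95,-184,130,0,0,0]]]'; python3 -m creep '[[[0.8,-2,-4,30,0,0,0],[0.8,-2,-4,30,0,0,0],[0.8,-2,-4,30,0,0,0]]]'; python3 - <<'E'
from h import *
st(); goal([.4608,-.282,.019],57)
a=ctrl.get_image("side")[210:320,310:450,::-1];b=ctrl.get_image("top")[140:260,350:500,::-1]
a=cv2.resize(a,(560,440));b=cv2.resize(b,(0,0),fx=2,fy=2); cv2.imwrite("pics/s6.png",a)
E
```

```text
time: 11.8
position: [0.4618, -0.2772, 0.1823]
tool_rot: [0.885, 3.012, -0.001]
ft_force: [1.3, 0.2, 0.5]
grip_width: 0.804
time: 12.1
position: [0.4612, -0.2793, 0.1529]
tool_rot: [-0.885, -3.013, 0.001]
ft_force: [-0.1, 0.1, -0.2]
grip_width: 0.799
t 12.1 pos [ 0.4612 -0.2793  0.1529] case [-0.0882 -0.3836  0.1529] F [-0.1  0.1 -0.2] grip 0.799 q [-0.18  0.15  0.74  1.84 -0.11  1.19  1.59]
[ -1.2  -2.4 133.9] [-0.001 -0.001  0.005]
```

View pics/s6.png

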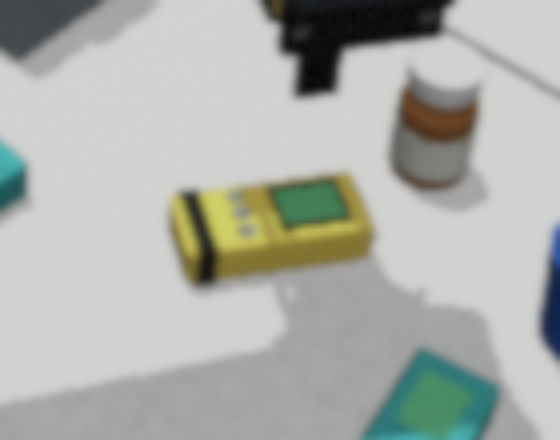

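The yellow meter lies at about (270,225) in the crop, undisturbed, with the jaws aligned above it along the viewing direction. I'll descend and grip.

```bash
python3 -m creep '[[[0.8,-1,-2,40,0,0,0],[0.8,-1,-2,80,0,0,0],[0.8,-1,-2,115,0,0,0],[0.8,-1,-2,130,0,0,0],[0.8,-1,-2,133,0,0,0]]]'; python3 -m creep '[[[0.8,0,0,0,0,0,0],[0.3,0,0,0,0,0,0],[0.3,0,0,0,0,0,0],[0.3,0,0,0,0,0,0],[0.3,0,0,0,0,0,0]]]' 30; python3 -m creep '[[[0.3,0,0,0,0,0,0],[0.3,0,0,0,0,0,0],[0.3,0,0,0,0,0,0]]]'; python3 - <<'E'
from h import *
st()
E
```

```text
time: 12.7
position: [0.4607, -0.2817, 0.0195]
tool_rot: [-0.885, -3.014, 0.001]
ft_force: [-0.2, 0.7, -0.2]
grip_width: 0.8
time: 13.2
position: [0.4608, -0.283, 0.0206]
tool_rot: [0.887, 3.012, -0.001]
ft_force: [0.8, 2.2, 5.1]
grip_width: 0.521
time: 13.5
position: [0.4608, -0.283, 0.0206]
tool_rot: [0.887, 3.012, -0.001]
ft_force: [-1.6, 1.4, 5.5]
grip_width: 0.525
t 13.5 pos [ 0.4608 -0.283   0.0206] case [-0.0889 -0.3873  0.0206] F [-1.6  1.4  5.5] grip 0.525 q [-0.1   0.34  0.7   1.96 -0.27  0.94  1.72]
```

```bash
python3 -m creep '[[[0.3,0,0,-15,0,0,0],[0.3,0,0,-50,0,0,0],[0.3,0,0,-100,0,0,0],[0.3,0,0,-150,0,0,0],[0.3,0,0,-200,0,0,0]]]'; python3 -m creep '[[[0.3,0,0,-10,0,0,0],[0.3,0,0,-10,0,0,0]]]'; python3 - <<'E'
from h import *
st(); goal(W([0,.0985,.23]),3.6)
E
```

```text
time: 14.0
position: [0.4595, -0.2826, 0.2222]
tool_rot: [0.889, 3.013, -0.001]
ft_force: [1.2, 0.6, -1.5]
grip_width: 0.523
time: 14.2
position: [0.4612, -0.2832, 0.2322]
tool_rot: [0.886, 3.009, -0.0]
ft_force: [-0.2, 0.6, -3.0]
grip_width: 0.518
t 14.2 pos [ 0.4612 -0.2832  0.2322] case [-0.0885 -0.3875  0.2322] F [-0.2  0.6 -3. ] grip 0.518 q [-0.21  0.09  0.76  1.74 -0.06  1.34  1.56]
[217.6 443.5   1.7] [0.003 0.004 0.935]
```

```bash
python3 -m creep '[[[0.3,16,33,0,0,0,0.08],[0.3,34,70,0,0,0,0.18],[0.3,52,106,0,0,0,0.28],[0.3,70,143,0,0,0,0.38],[0.3,88,180,0,0,0,0.48]]]'; python3 - <<'E'
from h import *
st(); goal(W([0,.0985,.23]),3.6)
E
```

```text
time: 14.7
position: [0.4823, -0.0818, 0.2273]
tool_rot: [-1.583, -2.71, 0.004]
ft_force: [1.2, -0.6, -2.3]
grip_width: 0.527
t 14.7 pos [ 0.4823 -0.0818  0.2273] case [-0.0548 -0.1878  0.2273] F [ 1.2 -0.6 -2.3] grip 0.527 q [-0.45 -0.04  0.55  1.85  0.02  1.34  0.61]
[233.9 174.   -3.1] [-0.004 -0.     0.451]
```

```bash
python3 -m creep '[[[0.3,33,24,-3,0,0,0.1],[0.3,66,49,-3,0,0,0.2],[0.3,98,73,-3,0,0,0.3],[0.3,130,97,-3,0,0,0.4],[0.3,162,121,-3,0,0,0.451]]]';python3 -m creep '[[[0.3,27,9,0,0,0,0],[0.3,50,20,0,0,0,0],[0.3,68,30,0,0,0,0],[0.3,68,30,0,0,0,0]]]'; python3 - <<'E'
from h import *
st(); goal(W([0,.0985,.23]),3.6)
shot("side","s7",(200,360,70,190),5)
E
```

```text
time: 15.2
position: [0.5073, 0.1182, 0.2298]
tool_rot: [-2.149, -2.29, 0.007]
ft_force: [1.8, -0.2, -0.7]
grip_width: 0.523
time: 15.6
position: [0.5328, 0.1899, 0.229]
tool_rot: [-2.139, -2.298, 0.008]
ft_force: [-1.3, 0.0, -2.6]
grip_width: 0.527
t 15.6 pos [0.5328 0.1899 0.229 ] case [0.0128 0.0802 0.229 ] F [-1.3  0.  -2.6] grip 0.527 q [-0.67  0.14  0.31  1.66 -0.04  1.35 -0.28]
[ 18.4 -12.7  -0.9] [-0.005  0.002  0.009]
```

View pics/s7.png

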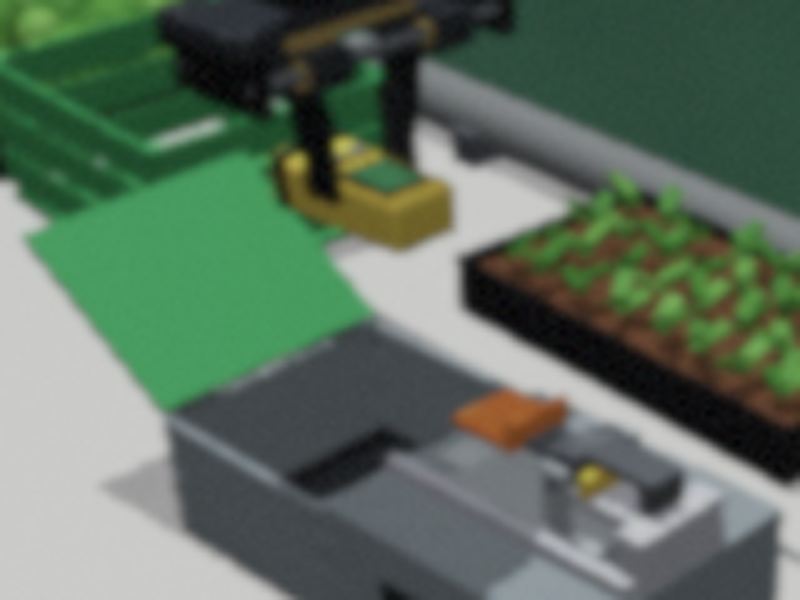

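The meter is held level with its screen up, the flap is fully open and the bolt is back. I'll centre over the compartment and descend.

```bash
python3 -m creep '[[[0.3,18,-13,0,0,0,0.009],[0.3,18,-13,0,0,0,0.009],[0.3,18,-13,50,0,0,0.009],[0.3,18,-13,90,0,0,0.009],[0.3,18,-13,110,0,0,0.009]]]';python3 -m creep '[[[0.3,0,0,30,0,0,0],[0.3,0,0,55,0,0,0],[0.3,0,0,70,0,0,0],[0.3,0,0,80,0,0,0],[0.3,0,0,80,0,0,0]]]'; python3 - <<'E'
from h import *
st(); goal(W([0,.0985,.0266]),3.6)
E
```

```text
time: 16.15
position: [0.5177, 0.2008, 0.1181]
tool_rot: [-2.157, -2.283, 0.011]
ft_force: [-0.3, 0.3, -1.9]
grip_width: 0.522
time: 16.65
position: [0.5195, 0.2029, 0.0414]
tool_rot: [2.157, 2.284, -0.004]
ft_force: [0.3, -0.5, -2.0]
grip_width: 0.53
t 16.65 pos [0.5195 0.2029 0.0414] case [0.0004 0.0939 0.0414] F [ 0.3 -0.5 -2. ] grip 0.53 q [-0.67  0.29  0.29  1.89 -0.1   0.98 -0.28]
[ 4.6 -0.4 14.8] [-0.002  0.002 -0.005]
```

```bash
python3 -m creep '[[[0.3,4,0,5,0,0,0],[0.3,4,0,9,0,0,0],[0.3,4,0,11,0,0,0],[0.3,4,0,12,0,0,0],[0.3,4,0,12,0,0,0]]]';python3 -m creep '[[[0.3,0,0,1,0,0,0],[0.3,0,0,1,0,0,0]]]'; python3 -m creep '[[[0.3,0,0,1,0,0,0],[0.3,0,0,1,0,0,0]]]'
```

```text
time: 17.15
position: [0.52, 0.2078, 0.0307]
tool_rot: [2.156, 2.284, -0.0]
ft_force: [0.3, 0.1, -1.4]
grip_width: 0.521
time: 17.35
position: [0.52, 0.2078, 0.0296]
tool_rot: [2.156, 2.284, -0.0]
ft_force: [0.5, -0.8, -2.5]
grip_width: 0.525
time: 17.55
position: [0.5199, 0.2078, 0.0285]
tool_rot: [2.156, 2.284, -0.001]
ft_force: [0.1, -0.4, -2.6]
grip_width: 0.523
```

```bash
python3 -m creep '[[[0.3,0,0,1,0,0,0],[0.3,0,0,1,0,0,0]]]';python3 -m creep '[[[0.3,0,0,1,0,0,0],[0.3,0,0,1,0,0,0]]]'; python3 -m creep '[[[0.3,0,0,1,0,0,0],[0.3,0,0,1,0,0,0]]]'
```

```text
time: 17.75
position: [0.5198, 0.2078, 0.0274]
tool_rot: [2.156, 2.285, -0.001]
ft_force: [-0.9, -0.8, -2.2]
grip_width: 0.523
time: 17.95
position: [0.52, 0.2079, 0.0266]
tool_rot: [2.156, 2.284, -0.0]
ft_force: [0.3, 0.3, -0.8]
grip_width: 0.526
time: 18.15
position: [0.52, 0.2079, 0.0265]
tool_rot: [2.156, 2.285, -0.001]
ft_force: [-2.3, -0.8, 6.0]
grip_width: 0.524
```

Floor contact (z force goes from -2 to +6 N). I'll release, lift out and check.

```bash
python3 -m creep '[[[0.75,0,0,-0.5,0,0,0],[0.75,0,0,-0.5,0,0,0],[0.75,0,0,-0.5,0,0,0],[0.75,0,0,-0.5,0,0,0],[0.75,0,0,-0.5,0,0,0]]]';python3 -m creep '[[[0.75,0,0,-20,0,0,0],[0.75,0,0,-60,0,0,0],[0.75,0,0,-110,0,0,0],[0.75,0,0,-160,0,0,0],[0.75,0,0,-210,0,0,0]]]'; python3 -m creep '[[[0.75,40,0,-20,0,0,0],[0.75,85,0,-40,0,0,0],[0.75,130,0,-40,0,0,0],[0.75,180,0,-40,0,0,0],[0.75,220,0,-40,0,0,0]]]'; python3 - <<'E'
from h import *
st()
a=ctrl.get_image("side")[:,:,::-1];b=ctrl.get_image("top")[:,:,::-1]
a=cv2.resize(a[60:300,200:500],(0,0),fx=2.6,fy=2.6,interpolation=2)[:, :780];cv2.imwrite("pics/s8.png",a[:600])
b=cv2.resize(b[120:280,160:490],(0,0),fx=2.4,fy=2.4,interpolation=2);cv2.imwrite("pics/t8.png",b)
E
```

```text
time: 18.65
position: [0.5199, 0.2078, 0.0259]
tool_rot: [2.156, 2.284, -0.001]
ft_force: [0.8, 1.3, -0.1]
grip_width: 0.743
time: 19.15
position: [0.5196, 0.2077, 0.238]
tool_rot: [2.156, 2.284, -0.0]
ft_force: [1.2, 0.7, -1.2]
grip_width: 0.75
time: 19.65
position: [0.506, 0.4309, 0.2758]
tool_rot: [-2.154, -2.287, -0.0]
ft_force: [0.6, 0.2, 0.9]
grip_width: 0.75
t 19.65 pos [0.506  0.4309 0.2758] case [0.0013 0.3223 0.2758] F [0.6 0.2 0.9] grip 0.75 q [-0.89  0.33  0.19  1.34 -0.06  1.48 -0.64]
```

View pics/t8.png

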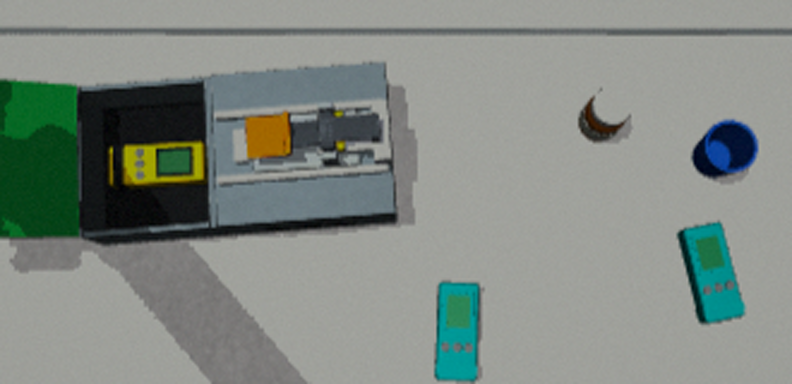

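The top view shows the meter flat and screen up in the compartment at about (160,163). The flap is open at (40,160), the bolt is back with its foot past the bump, and the jar (603,117) and cup (725,148) are standing. I'll hand it in.

```bash
python3 -m creep '[[[0.75,0,0,0,0,0,0],[0.75,0,0,0,0,0,0]]]'; python3 -c "
from bench import ctrl; print(ctrl.close_job())"
```

```text
time: 19.95
position: [0.508, 0.4259, 0.2758]
tool_rot: [2.157, 2.281, -0.002]
ft_force: [0.4, -0.3, 1.3]
grip_width: 0.748
the job is handed in; nothing more can be done
None
```

The yellow meter is lying flat, screen up, on the compartment floor, and I handed the job in at about 20 s with no verdict reported.

- **Bolt:** I pressed the thumb pad until the foot lifted over the bump, slid the bolt to its hard stop (about 16 N at the ridge) and released. The foot dropped behind the bump.
- **Flap:** I lifted it by the handle past vertical and let it fall open on its own.
- **Meter:** I gripped it with 30 N, lowered it slowly until the floor took the load (about 6 N) and then let go.

The last top picture shows the meter flat on the floor, the flap open and the bolt back. The jar and cup are standing where they were, and the gripper is clear of everything.

- **Not seen:** the final side view. The picture limit was reached, so the end state rests on the top view alone. The earlier side view showed the flap and bolt already in place.
- **Small disagreement:** the bolt stopped about 5 mm short of where my fit put it. I took this as fingertip thickness, because the push met a solid stop and the foot was well past the bump.

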